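# Tip two mixing balls into the cup

## Task

Stand the small steel cup upright on the ring marked on the base of the wooden tipping tray. Then lift the tray's handle so that only the front pair of steel balls rolls off the open edge into the cup while the back pair stays behind the raised lip, lower the tray onto its rest again and let go, leaving the cup standing there.

Things in the scene. Friction and masses are not known exactly. Their poses are not given: they have to be found in the camera images.
- stand: Plywood tipping stand, fixed to the bench. Origin: centre of the dark marked ring (70 mm across) at bench level; the ring lies on the 6 mm thick base board (x -50 to +130, y -55 to +55 mm). x points from the ring back along the tray's handle, y along the tilting axis, z up. The tray turns about a level axis parallel to y through x = +54, z = +26 mm.
- tray (a joint): Tray tilt, rad: 0 at rest on its stop (leaning back 10 degrees), grows as the handle is lifted and it tips towards the cup; stop at 0.52. Level at 0.17; the front balls roll off soon after, surely by 0.4. The back pair stays behind the lip up to the stop if tipped smoothly (a second or more for the stroke). Lifting takes 2 to 3 N; let go, it sinks back to 0.
- edge (a point): Middle of the tray's open front edge, floor level. Tray 50 mm deep, 46 wide, with 12 mm side walls, a 6 mm raised lip across its middle and a closed back. At rest the edge is at x = +40, z = +105 mm in the stand's frame, so the cup can be lowered straight down onto the ring; tipped, it swings about 35 mm forward over the cup, down to z = +87.
- handle (a point): Where to grip the handle, on its axis: a round wooden bar 16 mm thick in the stand's plane y = 0, sloping 10 degrees down to the rear at rest. At rest x = +171, z = +86 mm in the stand's frame (117 behind, 60 above the tilting axis; circle of 131 mm radius). The bar is free at its sides from 80 mm before this point to 37 mm behind it.
- cup: Small plain open steel cup, 64 mm across the rim, 60 mm at the foot, 62 mm high, wall 2 mm, about 0.12 kg, the lowest vessel on the bench. Origin: centre of its underside, z up.
- front_ball_1: Steel ball, 18 mm across, origin at its centre; front row of the tray, left. It rests against the front of the raised lip.
- front_ball_2: Steel ball, 18 mm across, origin at its centre; front row of the tray, right.
- back_ball_1: Steel ball, 18 mm across, origin at its centre; back row, in the trough between the raised lip and the back wall, left. At rest it is at x = +82, z = +107 mm in the stand's frame.
- back_ball_2: Steel ball, 18 mm across, origin at its centre; back row, right.

How it is judged:
By the outcome, as a careful person would: the job done as asked, in the order asked, and still so for the second after the job is handed in, with the robot touching nothing.
It also fails if it takes over 54 s, if anything falls off the work surface, if the arm or the gripper's body presses on something with over 40 N, if the wrist force passes 120 N, or if a joint passes its speed limit or range.

## Robot

A 6-joint arm with a two-finger parallel gripper is mounted at the origin on a cart in front of the work surface, level with it; the furniture and walls round the work are solid. World frame = base frame: x ahead of the robot, y to its left, z up, the work surface at z = 0. Lengths are in mm, angles in rad, forces in N, time in s.
With the tool pointing down it reaches from about 350 to 975 mm from the base axis. Payload 7.1 kg.
Tool frame: the origin (TCP) lies between the finger pads; the fingertips stand 19 mm ahead of it and the grasp point (between the pads) is the TCP (ctrl.tcp_to_tips is the distance from the TCP to the fingertips, in mm); z points along the fingers, y is the line along which they close (so a half turn about z gives the same grasp; the last joint's range is limited). The gripper opens to 88 mm and grips with 3 to 60 N. Pads are 20 mm wide; open, the fingers measure 115 mm over their backs; the gripper's body (75 mm by 178 mm) begins 61 mm behind the grasp point.
Start: joints at [-1.272, 0.423, 1.63, -0, 1.089, -0.019], TCP at [195.316, -593.681, 241.675] pointing down, gripper open.
Joint ranges: [-3, 3], [-0.9, 2.11], [0.09, 2.58], [-1.31, 4.45], [0.11, 2.69], [-2.54, 2.54]. Speed limits (rad/s): [2.39, 2.39, 3.01, 3.14, 3.14, 3.14].

## Interface

Orientations are given as a rotation vector (axis times angle).
In Python, from workcell import status, optics, ctrl gives the robot as it stands. The module is installed in compiled form; this text tells all that it offers.
- The arm moves only by the shell command python3 -m inch 'ROWS'. ROWS is JSON, a list that holds one entry, the list of rows, each a list of 7 numbers: the shift along the tool's x, y, z in mm, then the turn, a rotation vector about the tool's x, y, z in rad, then the opening in per cent of the stroke, from 0 (shut) to 100 (fully open). A call has 1 to 20 rows; each row is the pose to reach, as a shift and turn from the pose commanded when the call began, along the tool's axes at that moment; what a row does not reach only later rows make up. A row lasts 1/10 s, in which the tool goes at most 50 mm and 8.59 degrees, less where a joint would pass 70% of its speed; a pose out of reach is approached as far as the arm can. A call with a gripper value outside its range is refused whole. The fingers move at their own pace and stop on an object; the grip force is fixed at half the most. Time passes only in rows, so rows that repeat a pose let the fingers close. It gives the time, the measured TCP pose, the force, the opening and the grip force at its end, in the units of the state.
- status.get_obs(): the state, without advancing time (a new reading comes with each control period).
- optics.get_image(name): name is "scene" or "top"; returns a dict with "frame" (400x640x3 uint8, red, green, blue), "fx", "fy", "cx", "cy" (pixels), "rvec" (rotation vector, rad) and "tvec" (3), from world to camera coordinates, as OpenCV has them. Camera axes: x right, y down, z forward; pixel columns grow to the right and rows downward; lengths in mm; the calibration is good to about 2 mm. A picture is of the moment at which its call begins. There is no depth.
- ctrl.close_job(): hands the job in; it is judged then, once.
The state is a dict: "t": time; "qpos": joint angles; "qvel": joint speeds; "joint_torque": joint torques, N m; "ee_pos": TCP position; "orientation": TCP orientation; "ft_force": force on the tool from outside, world axes, zero at the start; "moment": the same for the moment, N m; "width": finger opening in mm; "grasp_force": force on a finger pad.
Only numpy, scipy, OpenCV 4.12 (cv2) and the standard library are available. Lean on these libraries where they do the work, as an engineer would, in place of code of your own. Each camera call takes 0.05 s, during which the arm holds its last target. There are 200 camera calls.

## Working session

There is one attempt and no reset: what is moved stays moved. The work goes in short steps, Python scripts to look and compute and a shell command to move; the robot and the scene stay as the last step left them, time stands still between calls to the robot, and variables do not carry over. Pictures are saved under pics/ and viewed, at most 10 in all, crops included, and the job is handed in when it is done.

```bash
mkdir -p pics; cat > h.py <<'E'
import numpy as np, cv2
from workcell import status, optics, ctrl
def snap(n,f):
    d=optics.get_image(n); cv2.imwrite(f'pics/{f}.png',cv2.cvtColor(d['frame'],cv2.COLOR_RGB2BGR)); np.savez(f'pics/{f}.npz',**d); return d
def load(f): return np.load(f'pics/{f}.npz')
def ray(d,u,v):
    R=cv2.Rodrigues(np.array(d['rvec'],float))[0]; t=np.array(d['tvec'],float).ravel()
    return -R.T@t, R.T@np.array([(u-d['cx'])/d['fx'],(v-d['cy'])/d['fy'],1])
def onz(d,u,v,z):
    o,r=ray(d,u,v); return o+r*(z-o[2])/r[2]
def proj(d,P):
    R=cv2.Rodrigues(np.array(d['rvec'],float))[0]; p=R@np.array(P,float)+np.array(d['tvec'],float).ravel()
    return p[0]/p[2]*d['fx']+d['cx'],p[1]/p[2]*d['fy']+d['cy']
E
python3 -c "
from h import *
for n in('scene','top'):
  d=snap(n,n+'0'); print(n,ray(d,320,200))
o=status.get_obs();print(o)"
```

```text
scene (array([ 290.08160135, -756.71529317,  773.92272153]), array([ 0.30484615,  0.55792003, -0.77201976]))
top (array([ 433.59327365, -275.81427144,  926.85447142]), array([ 0.12512385,  0.01553017, -0.99209382]))
{'t': 0.1, 'qpos': array([-1.27197664e+00,  4.23751633e-01,  1.63058252e+00,  2.56568170e-05,
        1.08861763e+00, -1.89435667e-02]), 'qvel': array([ 0.00102495, -0.00141126, -0.00182669,  0.00060026, -0.000705  ,
        0.00022144]), 'joint_torque': array([ 4.93694370e-04, -5.45613742e+01, -2.74325556e+01,  6.44949102e-02,
        1.88252743e-02, -4.45154603e-05]), 'ee_pos': array([ 195.20356071, -593.24368809,  240.99960825]), 'orientation': array([-3.10069473e+00, -4.96812095e-01,  2.62324232e-04]), 'ft_force': array([-0.22248819, -0.41027711, -0.07676238]), 'moment': array([-0.03501162,  0.00523683, -0.03883159]), 'grasp_force': 0.0, 'width': 87.65035903296722}
```

View pics/scene0.png

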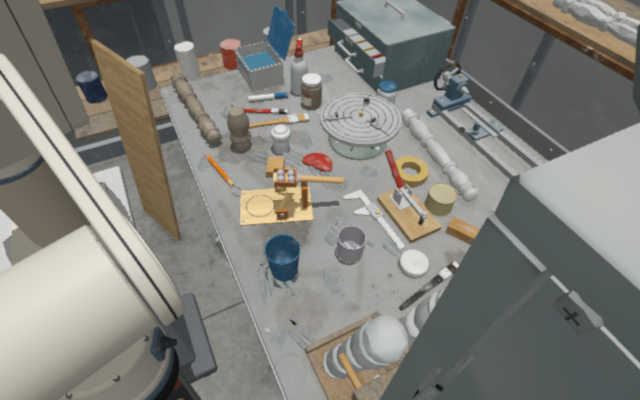

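View pics/top0.png

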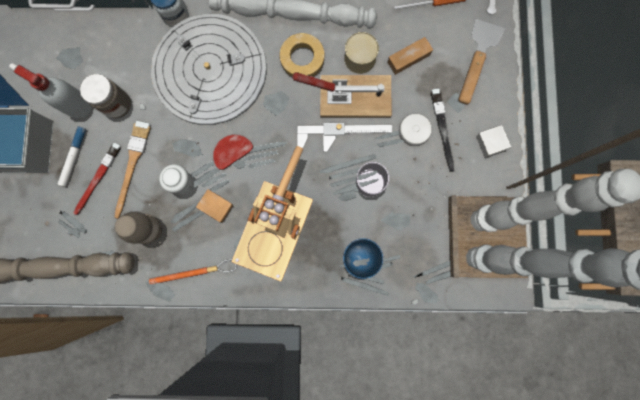

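The scene view shows the stand with its ring at about (260,205) and the steel cup at (350,243). In the top view the ring is at about (265,248), the handle runs up to (303,135), and the steel cup is at (372,179). I'll zoom in on both.

```bash
python3 -c "
from h import *
a=cv2.imread('pics/top0.png')[120:290,220:400]; b=cv2.imread('pics/scene0.png')[145:275,230:380]
a=cv2.resize(a,None,fx=2.2*1.0,fy=2.2,interpolation=3);a=cv2.resize(a,(540,510));b=cv2.resize(b,(600,520))
cv2.imwrite('pics/ta.png',cv2.resize(cv2.imread('pics/top0.png')[120:290,220:400],(630,595),interpolation=2));cv2.imwrite('pics/sb.png',cv2.resize(cv2.imread('pics/scene0.png')[145:275,230:380],(675,585),interpolation=2))"
```

```text
(no output)
```

View pics/ta.png

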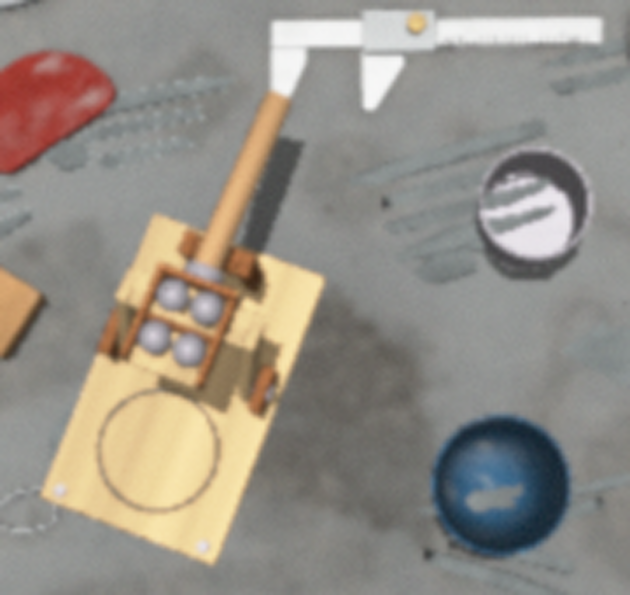

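View pics/sb.png

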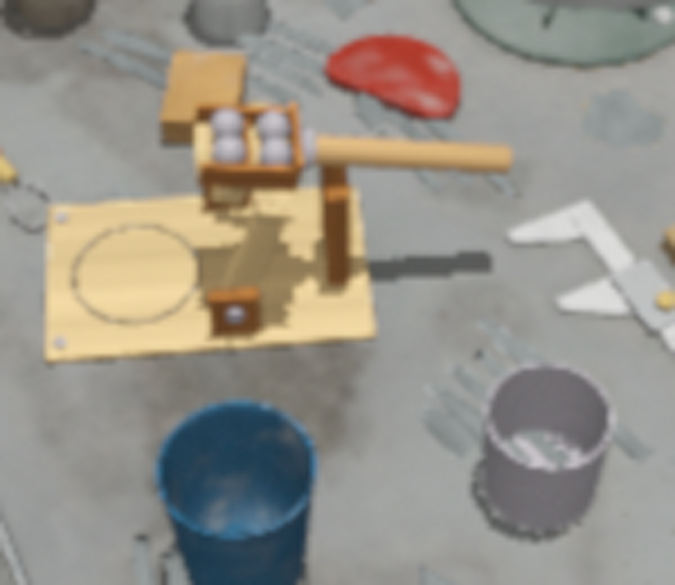

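In the crops, the ring centre is at top-crop (158,451) and the board corners are at (42,496), (213,563), (155,213) and (325,280). The steel cup stands upright, with its rim centre at top-crop (535,204) and scene-crop (548,416). All four balls are in the tray.

```bash
cat > m.py <<'E'
from h import *
T=load('top0');S=load('scene0')
ft=lambda u,v:(220+u/3.5-.5+.14,120+v/3.5-.36); fs=lambda u,v:(230+u/4.5-.4,145+v/4.5-.4)
def tri(a,b):
    (o1,r1),(o2,r2)=ray(T,*a),ray(S,*b); A=np.stack([r1,-r2],1); s=np.linalg.lstsq(A,o2-o1,rcond=None)[0]
    p,q=o1+r1*s[0],o2+r2*s[1]; return (p+q)/2,np.linalg.norm(p-q)
np.set_printoptions(precision=1,suppress=True)
print('cup rim tri',tri(ft(535,204),fs(548,416)))
print('cup z62',onz(T,*ft(535,204),62),onz(S,*fs(548,416),62))
for a in((478,204),(592,204),(535,147),(535,262)): print('rim',onz(T,*ft(*a),62))
print('ring',onz(T,*ft(158.5,451),6),onz(S,*fs(135,274),6))
c=[onz(T,*ft(*p),6) for p in((42,496),(213,563),(325,280),(155,213))]; 
for p in c: print(p)
d=[onz(S,*fs(*p),6) for p in((47,207),(45,361),(375,338),(357,188))]
for p in d: print('s',p)
for C in(c,d):
  v=(C[3]-C[0]+C[2]-C[1]); a=np.arctan2(v[1],v[0]); ctr=sum(C)/4; x=np.array([np.cos(a),np.sin(a),0]); print('ang',a,'ctr',ctr,'origin',ctr-40*x)
print('handle tip',tri(ft(278,97),fs(507,157)))
E
python3 m.py
```

```text
cup rim tri (array([ 587.6, -364.7,   57.8]), np.float64(0.2600555131547144))
cup z62 [ 587.  -364.3   62. ] [ 585.7 -367.    62. ]
rim [ 586.8 -332.6   62. ]
rim [ 587.2 -396.    62. ]
rim [ 619.4 -364.5   62. ]
rim [ 554.3 -364.2   62. ]
ring [ 448.8 -149.7    6. ] [ 447.1 -151.3    6. ]
[421.9 -82.3   6. ]
[ 384.7 -183.1    6. ]
[ 550.3 -245.8    6. ]
[ 589.8 -143.8    6. ]
s [419.3 -82.6   6. ]
s [ 381.6 -186.6    6. ]
s [ 549.1 -250.4    6. ]
s [ 588.  -147.4    6. ]
ang -0.3567456267493005 ctr [ 486.7 -163.8    6. ] origin [ 449.2 -149.8    6. ]
ang -0.365155457923557 ctr [ 484.5 -166.7    6. ] origin [ 447.1 -152.4    6. ]
handle tip (array([ 642.7, -220.8,   79.6]), np.float64(0.5024729175012875))
```

```bash
cat >> h.py <<'E'
from scipy.spatial.transform import Rotation as Ro
np.set_printoptions(precision=3,suppress=True)
A=-0.361; X=np.array([np.cos(A),np.sin(A),0]); Y=np.array([-np.sin(A),np.cos(A),0]); O=np.array([448,-151,0.]); CUP=np.array([586.5,-365.5,0])
Rt=Ro.from_matrix(np.stack([X,-Y,[0,0,-1]],1))
def st(x,y,z): return O+x*X+y*Y+np.array([0,0,z])
def rel(P,R=Rt):
    o=status.get_obs(); C=Ro.from_rotvec(o['orientation']); return C.inv().apply(np.array(P)-o['ee_pos']),(C.inv()*R).as_rotvec()
E
python3 -c "
from h import *
T=load('top0');S=load('scene0')
for p in((485,218),(478,258),(450,197),(452,276),(530,195)): print(p,onz(T,*p,20))
for p in((308,350),(372,318),(335,362),(395,365)): print('s',p,onz(S,*p,20))
print('blue',onz(T,363,260,0))
print(rel([330,-430,242]),rel(CUP+[0,0,200]),rel(CUP+[0,0,58]))"
```

```text
(485, 218) [ 514.334 -594.003   20.   ]
(478, 258) [ 434.42  -577.091   20.   ]
(450, 197) [ 556.378 -525.234   20.   ]
(452, 276) [ 398.503 -524.674   20.   ]
(530, 195) [ 561.823 -686.071   20.   ]
s (308, 350) [ 399.236 -532.731   20.   ]
s (372, 318) [ 542.767 -532.675   20.   ]
s (335, 362) [ 435.096 -574.887   20.   ]
s (395, 365) [ 533.344 -629.179   20.   ]
blue [ 427.724 -350.429    0.   ]
(array([ 179.051, -112.958,   -0.838]), array([-0.001,  0.   ,  0.679])) (array([442.861, -94.034,  41.149]), array([-0.001,  0.   ,  0.679])) (array([442.854, -93.841, 183.149]), array([-0.001,  0.   ,  0.679]))
```

```bash
python3 -m inch '[[[40,-25,0,0,0,0.1,100],[85,-55,0,0,0,0.22,100],[130,-85,0,0,0,0.34,100],[175,-112,0,0,0,0.46,100],[215,-110,0,0,0,0.58,100],[260,-107,0,0,0,0.679,100],[305,-104,10,0,0,0.679,100],[350,-100,20,0,0,0.679,100],[400,-97,30,0,0,0.679,100],[430,-95,41,0,0,0.679,100],[442,-94,41,0,0,0.679,100],[443,-94,41,0,0,0.679,100],[443,-94,41,0,0,0.679,100],[443,-94,41,0,0,0.679,100]]]'
python3 -c "
from h import *
print(rel(CUP+[0,0,58])); o=status.get_obs(); print(o['t'],o['qpos'],o['ft_force'])"
```

```text
t: 1.5
ee_pos: [585.5, -366.7, 201.3]
orientation: [3.09, -0.566, -0.0]
ft_force: [0.3, -0.8, -0.4]
width: 88.3
grasp_force: 0.0
(array([  0.526,  -1.56 , 143.281]), array([ 0.   , -0.   , -0.002]))
1.5 [-0.577  0.561  1.501 -0.     1.079  1.357] [ 0.288 -0.753 -0.369]
```

```bash
python3 -m inch '[[[0,-1,40,0,0,0,100],[0,-1,80,0,0,0,100],[0.5,-1.5,110,0,0,0,100],[0.5,-1.5,130,0,0,0,100],[0.5,-1.5,140,0,0,0,100],[0.5,-1.5,143,0,0,0,100],[0.5,-1.5,143,0,0,0,100],[0.5,-1.5,143,0,0,0,60],[0.5,-1.5,143,0,0,0,60],[0.5,-1.5,143,0,0,0,60],[0.5,-1.5,143,0,0,0,60],[0.5,-1.5,143,0,0,0,60],[0.5,-1.5,143,0,0,0,60],[0.5,-1.5,143,0,0,0,60]]]'
python3 -c "
from h import *
snap('scene','s1');cv2.imwrite('pics/s1c.png',cv2.resize(cv2.imread('pics/s1.png')[145:275,230:430],(800,520)))"
```

```text
t: 2.9
ee_pos: [588.1, -365.0, 58.5]
orientation: [3.09, -0.564, 0.002]
ft_force: [-1.2, 0.8, 5.7]
width: 63.5
grasp_force: 30.0
```

View pics/s1c.png

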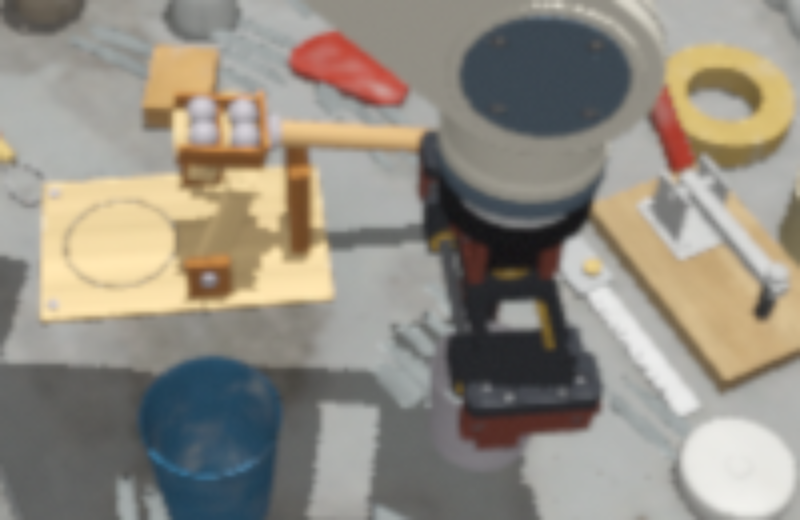

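The cup is gripped (width 63.5, force 30), and the scene picture shows the fingers around it at crop (480,400). Now I'll lift it and carry it to above the ring.

```bash
python3 -m inch '[[[0,0,-15,0,0,0,60],[0,0,-45,0,0,0,60],[0,0,-80,0,0,0,60],[0,0,-115,0,0,0,60],[-15,-11,-140,0,0,0,60],[-45,-33,-145,0,0,0,60],[-77,-56,-145,0,0,0,60],[-109,-80,-145,0,0,0,60],[-141,-103,-145,0,0,0,60],[-173,-126,-145,0,0,0,60],[-195,-143,-145,0,0,0,60],[-205,-150,-145,0,0,0,60],[-207,-151,-145,0,0,0,60],[-207,-151,-145,0,0,0,60],[-207,-151,-145,0,0,0,60],[-207,-151,-145,0,0,0,60]]]'
python3 -c "
from h import *
print(rel(st(-1,0,65)))
snap('scene','s2');cv2.imwrite('pics/s2c.png',cv2.resize(cv2.imread('pics/s2.png')[75:275,180:380],(600,600)))"
```

```text
t: 4.55
ee_pos: [448.2, -151.2, 202.7]
orientation: [3.09, -0.566, 0.001]
ft_force: [0.4, -0.4, -1.2]
width: 63.7
grasp_force: 30.0
(array([ -1.294,  -0.138, 137.674]), array([ 0.   , -0.   , -0.001]))
```

View pics/s2c.png

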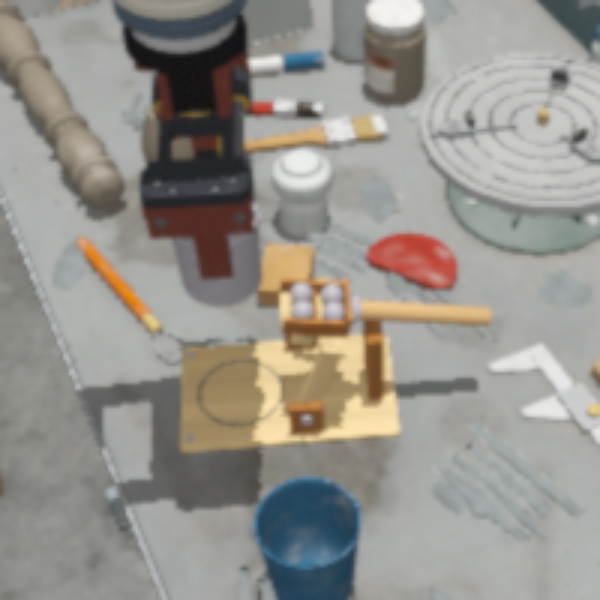

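```bash
python3 -c "
from h import *
d=load('s2');P=status.get_obs()['ee_pos']
for r,dz in((30,-58.5),(32,3)):
  q=np.array([proj(d,P+[r*np.cos(t),r*np.sin(t),dz]) for t in np.arange(0,6.28,.05)]); q=(q-[180,75]+.5)*3; print(q.min(0),q.max(0),q.mean(0))
"
```

```text
[183.728 250.058] [263.858 307.202] [223.945 278.281]
[169.442 187.653] [259.849 249.101] [214.826 217.96 ]
```

The picture shows the cup hanging upright under the gripper, its foot at about (219,290) in the crop, within about 2 mm of where I predicted. I'll lower it onto the ring.

```bash
python3 -m inch '[[[-1,0,30,0,0,0,60],[-1,0,60,0,0,0,60],[-1,0,85,0,0,0,60],[-1,0,105,0,0,0,60],[-1,0,118,0,0,0,60],[-1,0,127,0,0,0,60],[-1,0,132,0,0,0,60],[-1,0,135,0,0,0,60],[-1,0,137,0,0,0,60],[-1,0,138,0,0,0,60],[-1,0,138,0,0,0,60],[-1,0,138,0,0,0,60]]]'
```

```text
t: 5.8
ee_pos: [446.8, -150.0, 65.0]
orientation: [3.09, -0.564, 0.001]
ft_force: [-0.4, 1.0, -1.3]
width: 63.6
grasp_force: 30.0
```

```bash
python3 -m inch '[[[0,0,0.5,0,0,0,60],[0,0,1,0,0,0,60],[0,0,1,0,0,0,60],[0,0,1,0,0,0,60]]]'
```

```text
t: 6.2
ee_pos: [446.8, -150.0, 64.5]
orientation: [3.09, -0.564, 0.001]
ft_force: [-1.5, 0.8, 9.6]
width: 63.3
grasp_force: 30.0
```

In contact with the base. Now I'll release and retreat straight up.

```bash
python3 -m inch '[[[0,0,0,0,0,0,80],[0,0,0,0,0,0,100],[0,0,0,0,0,0,100],[0,0,0,0,0,0,100],[0,0,0,0,0,0,100],[0,0,0,0,0,0,100],[0,0,-10,0,0,0,100],[0,0,-30,0,0,0,100],[0,0,-60,0,0,0,100],[0,0,-95,0,0,0,100],[0,0,-130,0,0,0,100],[0,0,-160,0,0,0,100],[0,0,-160,0,0,0,100],[0,0,-160,0,0,0,100]]]'
python3 -c "
from h import *
print(rel(st(171,0,200)),rel(st(171,0,86)))
snap('scene','s3');cv2.imwrite('pics/s3c.png',cv2.resize(cv2.imread('pics/s3.png')[145:245,230:360],(780,600)))"
```

```text
t: 7.6
ee_pos: [446.7, -150.0, 224.6]
orientation: [3.09, -0.564, 0.003]
ft_force: [1.4, 0.4, -0.6]
width: 87.8
grasp_force: 0.0
(array([172.557,   0.422,  24.892]), array([-0.   , -0.002, -0.   ])) (array([172.333,   0.429, 138.891]), array([-0.   , -0.002, -0.   ]))
```

View pics/s3c.png

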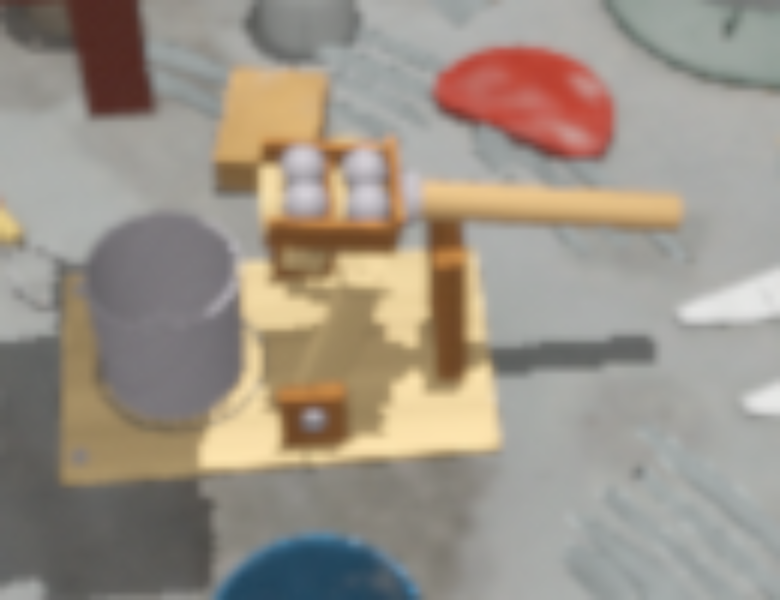

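The cup stands upright on the ring, crop (170,320), about 2 mm towards −x, which is fine. All four balls are still in the tray. Next I'll refine the handle's lateral position using a colour mask.

```bash
python3 -c "
from h import *
for n in('top0','scene0'):
  d=load(n); hsv=cv2.cvtColor(d['frame'],cv2.COLOR_RGB2HSV)
  for x in(130,150,171,190):
    z=86-(x-171)*np.tan(np.radians(10)); ys=np.arange(-25,25.1,.5); row=[]
    pts=[proj(d,st(x,y,z)) for y in ys]
    m=np.array([pts],np.float32); s=cv2.remap(hsv,m[...,0],m[...,1],1)[0].astype(int)
    ok=(s[:,1]>90)&(s[:,2]>90); print(n,x,ys[ok].min() if ok.any() else None,ys[ok].max() if ok.any() else None,ok.sum()/2)
"
```

```text
top0 130 -3.5 9.0 13.0
top0 150 -3.5 9.5 13.5
top0 171 -3.5 9.5 13.5
top0 190 -3.0 9.0 12.5
scene0 130 -6.5 9.0 16.0
scene0 150 -6.5 9.0 16.0
scene0 171 -6.0 10.0 16.5
scene0 190 -7.0 10.0 17.5
```

```bash
python3 -m inch '[[[30,-1,0,0,0,0,100],[70,-1.6,0,0,0,0,100],[110,-1.6,0,0,0,0,80],[145,-1.6,20,0,0,0,60],[165,-1.6,50,0,0,0,50],[172.4,-1.6,85,0,0,0,50],[172.4,-1.6,110,0,0,0,50],[172.4,-1.6,128,0,0,0,50],[172.4,-1.6,136,0,0,0,50],[172.4,-1.6,139,0,0,0,50],[172.4,-1.6,139,0,0,0,50],[172.4,-1.6,139,0,0,0,40]]]'
python3 -m inch '[[[0,0,0,0,0,0,25],[0,0,0,0,0,0,20],[0,0,0,0,0,0,15],[0,0,0,0,0,0,10],[0,0,0,0,0,0,10],[0,0,0,0,0,0,10],[0,0,0,0,0,0,10]]]'
python3 -c "
from h import *
print(rel(st(171,2,86)))
print(status.get_obs()['qpos'])
P=np.array([54,26.]);h=np.array([171,86.])-P
for th in np.arange(0.03,.46,.03):
  c,s=np.cos(th),np.sin(th); q=np.array([c*h[0]-s*h[1],s*h[0]+c*h[1]])-h; print('%.2f %.1f %.1f'%(th,q[0],-q[1]))
"
```

```text
t: 8.85
ee_pos: [608.9, -209.6, 85.5]
orientation: [3.09, -0.564, 0.002]
ft_force: [0.1, 0.1, 0.4]
width: 39.1
grasp_force: 0.0
t: 9.55
ee_pos: [608.7, -209.6, 85.3]
orientation: [3.09, -0.564, 0.001]
ft_force: [-0.6, -0.0, 5.4]
width: 15.5
grasp_force: 30.0
(array([ 0.009, -0.07 , -0.737]), array([ 0.   , -0.001, -0.   ]))
[-0.35   0.647  1.669 -0.     0.825  1.582]
0.03 -1.9 -3.5
0.06 -3.8 -6.9
0.09 -5.9 -10.3
0.12 -8.0 -13.6
0.15 -10.3 -16.8
0.18 -12.6 -20.0
0.21 -15.1 -23.1
0.24 -17.6 -26.1
0.27 -20.2 -29.0
0.30 -23.0 -31.9
0.33 -25.8 -34.7
0.36 -28.6 -37.4
0.39 -31.6 -40.0
0.42 -34.6 -42.5
0.45 -37.7 -44.9
```

```bash
python3 -m inch '[[[-0.6,0,-1.2,0,0.01,0,10],[-1.9,0,-3.5,0,0.03,0,10],[-3.8,0,-6.9,0,0.06,0,10],[-5.9,0,-10.3,0,0.09,0,10],[-8,0,-13.6,0,0.12,0,10],[-10.3,0,-16.8,0,0.15,0,10],[-12.6,0,-20,0,0.18,0,10],[-15.1,0,-23.1,0,0.21,0,10],[-17.6,0,-26.1,0,0.24,0,10],[-20.2,0,-29,0,0.27,0,10],[-23,0,-31.9,0,0.3,0,10],[-25.8,0,-34.7,0,0.33,0,10],[-28.6,0,-37.4,0,0.36,0,10],[-31.6,0,-40,0,0.39,0,10],[-34.6,0,-42.5,0,0.42,0,10],[-36.7,0,-44.1,0,0.44,0,10],[-37.7,0,-44.9,0,0.45,0,10],[-37.7,0,-44.9,0,0.45,0,10],[-37.7,0,-44.9,0,0.45,0,10],[-37.7,0,-44.9,0,0.45,0,10]]]'
python3 -c "
from h import *
snap('scene','s4');cv2.imwrite('pics/s4c.png',cv2.resize(cv2.imread('pics/s4.png')[125:245,220:360],(700,600)))
h=np.array([171,86.])-[54,26]; R=lambda t:np.array([[np.cos(t),-np.sin(t)],[np.sin(t),np.cos(t)]])
for th in np.arange(.45,-.001,-.03):
  q=R(-.45)@(R(th)@h-R(.45)@h); print('%.2f %.1f %.1f'%(th-.45,q[0],-q[1]))
"
```

```text
t: 11.55
ee_pos: [573.5, -196.5, 130.2]
orientation: [2.937, -0.537, 0.675]
ft_force: [0.0, -4.1, 2.3]
width: 15.5
grasp_force: 30.0
0.00 0.0 -0.0
-0.03 1.7 3.5
-0.06 3.4 7.1
-0.09 4.9 10.8
-0.12 6.3 14.4
-0.15 7.7 18.2
-0.18 8.9 21.9
-0.21 9.9 25.7
-0.24 10.9 29.5
-0.27 11.8 33.4
-0.30 12.5 37.3
-0.33 13.1 41.2
-0.36 13.6 45.1
-0.39 14.0 49.0
-0.42 14.3 52.9
-0.45 14.5 56.9
```

View pics/s4c.png

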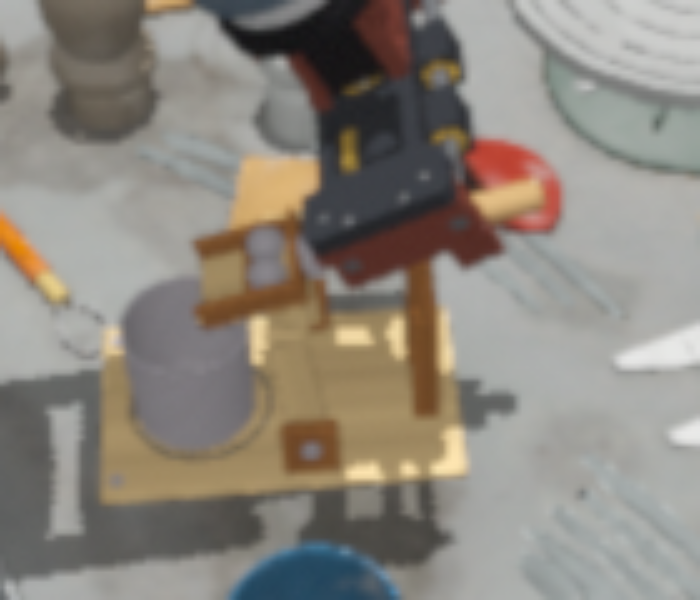

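The tray is tipped and the front balls have left it, with none loose on the board. The back pair is still behind the lip at crop (265,255). I'll lower the tray smoothly.

```bash
python3 -m inch '[[[0.6,0,1.2,0,-0.01,0,10],[1.7,0,3.5,0,-0.03,0,10],[3.4,0,7.1,0,-0.06,0,10],[4.9,0,10.8,0,-0.09,0,10],[6.3,0,14.4,0,-0.12,0,10],[7.7,0,18.2,0,-0.15,0,10],[8.9,0,21.9,0,-0.18,0,10],[9.9,0,25.7,0,-0.21,0,10],[10.9,0,29.5,0,-0.24,0,10],[11.8,0,33.4,0,-0.27,0,10],[12.5,0,37.3,0,-0.3,0,10],[13.1,0,41.2,0,-0.33,0,10],[13.6,0,45.1,0,-0.36,0,10],[14,0,49,0,-0.39,0,10],[14.2,0,51.6,0,-0.41,0,10],[14.3,0,54.2,0,-0.43,0,10],[14.4,0,55.6,0,-0.44,0,10],[14.5,0,56.5,0,-0.447,0,10],[14.5,0,56.9,0,-0.45,0,10],[14.5,0,56.9,0,-0.45,0,10]]]'
```

```text
t: 13.6
ee_pos: [608.6, -209.6, 85.3]
orientation: [3.09, -0.564, 0.001]
ft_force: [1.5, -3.4, 5.0]
width: 15.3
grasp_force: 30.0
```

```bash
python3 -m inch '[[[0,0,0,0,0,0,20],[0,0,0,0,0,0,30],[0,0,0,0,0,0,50],[0,0,0,0,0,0,50],[0,0,0,0,0,0,50],[0,0,-6,0,0,0,50],[0,0,-20,0,0,0,50],[0,0,-45,0,0,0,50],[0,0,-80,0,0,0,50],[30,0,-115,0,0,0,50],[70,0,-140,0,0,0,50],[110,0,-150,0,0,0,50],[140,0,-150,0,0,0,50],[150,0,-150,0,0,0,50],[150,0,-150,0,0,0,50],[150,0,-150,0,0,0,50]]]'
python3 -c "
from h import *
snap('scene','s5');snap('top','t5')
a=cv2.resize(cv2.imread('pics/s5.png')[145:245,235:335],(400,400));b=cv2.resize(cv2.imread('pics/t5.png')[170:290,220:340],(400,400));cv2.imwrite('pics/f.png',np.hstack([a,b]))"
```

```text
t: 15.2
ee_pos: [747.5, -261.9, 234.2]
orientation: [-3.09, 0.564, 0.003]
ft_force: [-0.1, 0.1, -0.2]
width: 43.6
grasp_force: 0.0
```

View pics/f.png

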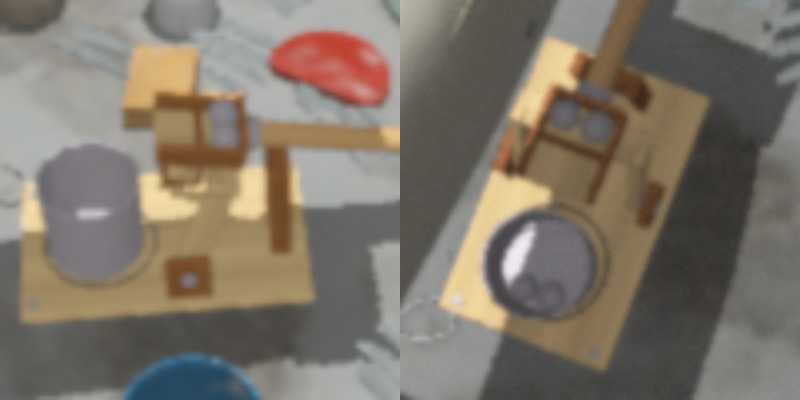

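Final view: two balls are in the cup (right half, about (540,290)), the back pair is in the trough, and the tray is at rest. The cup looks slightly off the ring's centre, so I'll measure that.

```bash
python3 -c "
from h import *
def loc(p): d=p-O; return d@X,d@Y
T=load('t5');f=lambda u,v:(220+(u-400)*.3-.35,170+v*.3-.35)
print('rim',loc(onz(T,*f(541,263),68)))
for p in((483,263),(598,263),(541,206),(541,320)): print(loc(onz(T,*f(*p),68)))
S=load('s5');g=lambda u,v:(235+u*.25-.4,145+v*.25-.4)
print('S rim',loc(onz(S,*g(90,184),68)))
print('ringright',[loc(onz(S,*g(157,240),6)),loc(onz(T,*f(608,255),6))])
import scipy
for n,d,k in(('S',S,lambda q:((q[0]-235+.4)*4,(q[1]-145+.4)*4)),('T',T,lambda q:(400+(q[0]-220+.35)/.3,(q[1]-170+.35)/.3))):
  print(n,[tuple(np.round(k(proj(d,O+np.array([35*np.cos(a),35*np.sin(a),6]))))) for a in np.arange(0,6.28,.785)])
"
```

```text
rim (np.float64(0.14273116271590647), np.float64(-1.5966555428531923))
(np.float64(-11.972079333839812), np.float64(29.455242393655677))
(np.float64(12.028961732942827), np.float64(-32.06267221075165))
(np.float64(30.297355335228488), np.float64(10.759553447198691))
(np.float64(-29.704439880726966), np.float64(-13.826882027014845))
S rim (np.float64(-0.850896184719939), np.float64(-4.3156757875817515))
ringright [(np.float64(35.32703189350787), np.float64(-0.9080179103989834)), (np.float64(17.44563249245287), np.float64(-29.48385642677116))]
S [(np.float64(152.0), np.float64(224.0)), (np.float64(123.0), np.float64(203.0)), (np.float64(81.0), np.float64(205.0)), (np.float64(51.0), np.float64(229.0)), (np.float64(49.0), np.float64(262.0)), (np.float64(78.0), np.float64(284.0)), (np.float64(121.0), np.float64(282.0)), (np.float64(152.0), np.float64(257.0))]
T [(np.float64(554.0), np.float64(207.0)), (np.float64(514.0), np.float64(223.0)), (np.float64(496.0), np.float64(263.0)), (np.float64(511.0), np.float64(304.0)), (np.float64(551.0), np.float64(322.0)), (np.float64(592.0), np.float64(305.0)), (np.float64(610.0), np.float64(265.0)), (np.float64(594.0), np.float64(224.0))]
```

```bash
python3 -c "
from workcell import ctrl
print(ctrl.close_job())"
```

```text
the job is handed in; nothing more can be done
None
```

The job is done and handed in at about 15 s: the cup stands on the ring within about 2–4 mm of its centre with the two front balls in it, the back pair is still behind the lip, and the tray is back on its rest with the handle released and the arm clear.

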